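# Set and hold the soap cutter's bar-length stop

### The arm

A 6-joint arm with a two-finger parallel gripper is mounted at the origin on the work surface. World frame = base frame: x ahead of the robot, y to its left, z up, the work surface at z = 0. Lengths are in mm, angles in degrees, forces in N, time in s.
With the tool pointing down it reaches from about 300 to 850 mm from the base axis. Payload 4.2 kg.
Tool frame: the origin (TCP) lies at the very end of the fingers, on their centre line; the grasp point (between the pads) lies 19 mm behind it; z points along the fingers, y is the line along which they close (so a half turn about z gives the same grasp; the last joint's range is limited). The gripper opens to 91 mm and grips with 3 to 60 N. Pads are 32 mm wide; open, the fingers measure 118 mm over their backs; the gripper's body (76 mm by 178 mm) begins 60 mm behind the grasp point.
Start: joints at [-71.734, 18.312, 89.639, -0, 72.044, -1.146], TCP at [191.108, -542.329, 213.976] pointing down, gripper open.
Joint ranges: [-177.97, 177.97], [-48.28, 115.42], [12.27, 149.76], [-77.06, 257.06], [2.81, 150.46], [-146.56, 146.56]. Speed limits (degrees/s): [147.25, 147.25, 180, 180, 180, 180].

### API

Orientations are given as a 3x3 rotation matrix whose columns are the frame's x, y, z axes.
In Python, from rig import move_to, move_linear, set_joints, grip, pause, inverse_kinematics, state, read_camera, IKError, sign_off gives the robot as it stands. Calls block until the motion is done:
- move_to(position, orientation): joint-space move of the TCP to a pose.
- move_linear(position, velocity=150, frame=None, force_limit=None): straight line of the TCP; frame=None keeps the orientation; velocity is the mean speed in mm/s. With force_limit (N) it stops when the force on the tool has changed by that much, and returns True; else False.
- set_joints(angles): joint-space move.
- grip(opening, strength=None): opening from 0.0 (shut) to 1.0 (fully open); strength is the grip in N (None keeps the last); returns when the fingers have stopped.
- pause(seconds).
- inverse_kinematics(position, orientation): joint angles nearest the present ones, or None.
- state(): the state.
- read_camera(name): name is "scene" or "top" or "wrist"; returns a dict with "image" (400x640x3 uint8, red, green, blue), "depth" (400x640 float32, mm along the optical axis (not along the pixel's ray), 0 where there is no reading), "K" (3x3 intrinsics, pixels), "rvec" (rotation vector, rad) and "tvec" (3), from world to camera coordinates, as OpenCV has them. Camera axes: x right, y down, z forward; pixel columns grow to the right and rows downward; lengths in mm; the calibration is good to about 2 mm. A picture is of the moment at which its call begins.
A pose or a line that the arm cannot do raises IKError and nothing moves.
- sign_off(): hands the job in; it is judged then, once.
The state is a dict: "time": time; "joint_pos": joint angles; "dq": joint speeds; "tau": joint torques, N m; "tcp_pos": TCP position; "ee_rot": TCP orientation; "wrist_force": force on the tool from outside, world axes, zero at the start; "ft_torque": the same for the moment, N m; "grip_width": opening from 0.0 (shut) to 1.0 (fully open); "finger_force": force on a finger pad.
Only numpy, scipy, OpenCV 4.12 (cv2) and the standard library are available. Lean on these libraries where they do the work, as an engineer would, in place of code of your own. Each camera call takes 0.05 s, during which the arm holds its last target. There are 200 camera calls.

### The job

Fold the soap cutter's wooden hold-down cover shut, flat over the loaf; then take the sprung length stop by its upright grip and pull it out until the stop plate is level with the pin on the ruled rail. Finish while holding it there, still, against its spring, with the cover still shut; leave everything else on the table where it is.

Things in the scene. Friction and masses are not known exactly. Their poses are not given: they have to be found in the camera images.
- cutter: the soap cutter, fixed: a wooden board 150 mm wide (its x), 18 mm thick, from y = -240 to 200 mm. Origin on the table under it, z up. The soap loaf lies on its +y half (x -20 to 55, y 8 to 188 mm, top 84 mm above the table), a wooden back wall at the loaf's +x side (top 90 mm). Its -y half is the open run-out bed.
- cover (a joint): angle of the wooden hold-down cover, rad: 0 = folded shut, flat over the loaf; 1.57 = standing upright; open limit 1.95. A friction hinge holds it wherever it is left: turning it takes 0.14 N m, about 2 N at its free edge.
- cover_hinge (a point): the cover's hinge line at the middle of its length; in the cutter's frame x = 69, y = 98, z = 92 mm; the line runs along the cutter's y. Axes turn with the cover: -x points from hinge to free edge, +z out of its outer face (up when shut, towards the cutter's +x when upright).
- cover_edge (a point): the middle of the cover's free edge, 100 mm from the hinge. The cover is 170 mm long along the hinge line, 8 mm thick (outer face 3 mm to the +z side of this point). Axes as cover_hinge.
- sleeve_mouth (a point): centre of the open end of the fixed aluminium sleeve, 18 mm across, that lies along the loaf's -x side, parallel to the cutter's y, axis at cutter x = -45 mm, 40 mm above the table.
- stop_rod: the length stop: a steel rod 11 mm thick that telescopes out of the sleeve along the cutter's -y, travel 0 (home) to 165 mm. Origin on its axis, at cutter x -45, y 0 (home), z 40 mm; axes as the cutter's. An inner spring pulls it home with 3 N plus 50 N per metre of travel (6 to 10 N at the mark): it runs back when let go.
- stop_grip (a point): on the stop's grip: a black upright cylinder, 20 mm across, on the rod's outer end, 65 mm to the -y side of stop_rod's origin. It stands from 51 to 105 mm above the table; this point is on its axis, 85 mm above the table. Free on all sides: 47 mm from its axis to the stop plate.
- stop_tip (a point): the +x end of the upright aluminium stop plate on the rod, middle of its thickness, 50 mm above the table. The plate is 8 mm thick along y, reaches from 4 to 96 mm on the +x side of the rod's axis, top 73 mm above the table.
- mark: the length mark: a steel pin, 8 mm across, top 61 mm above the table, on a dark clip fixed on the ruled rail (cutter x = 64 mm) beside the run-out bed. Origin under the pin; axes as the cutter's. Its place along the rail varies (61 to 131 mm of travel). The plate's end passes 9 mm beside the pin; the stop is at its mark when stop_tip is level with the pin along the cutter's y.
- soap_bar: a cut soap bar, cream, 75 x 30 x 66 mm, standing beyond the cutter's far side; bystander
- dropper: a small amber bottle, 28 mm across, 60 mm tall, on the robot's side of the cutter; bystander
- mould: an empty six-hole soap mould tray, 170 x 240 x 40 mm, right of the cutter; bystander
- mug: a dark mug, 82 mm across, 85 mm tall, left; bystander
- jug: a translucent measuring beaker, 90 mm across, 120 mm tall, right; bystander

How it is judged:
By the outcome, as a careful person would: the job done as asked, in the order asked, and still so for the second after the job is handed in, while the arm keeps its last pose, push and grip.
It also fails if it takes over 58 s, if anything falls off the work surface, if the arm or the gripper's body presses on something with over 40 N, if the wrist force passes 120 N, or if a joint passes its speed limit or range.

## Working session

There is one attempt and no reset: what is moved stays moved. The work goes in short steps, each a Python script; the robot and the scene stay as the last script left them, time stands still between calls to the robot, and variables do not carry over. Pictures are saved under pics/ and viewed, at most 10 in all, crops included, and the job is handed in when it is done.

```bash
mkdir -p pics; ls; cat > h.py <<'E'
import numpy as np, cv2
from rig import *
def cam(n):
    c=read_camera(n); c['R']=cv2.Rodrigues(np.array(c['rvec'],float))[0]; c['t']=np.array(c['tvec'],float).ravel(); return c
def cloud(c):
    d=c['depth']; K=np.array(c['K']); v,u=np.mgrid[:d.shape[0],:d.shape[1]]
    p=np.stack([(u-K[0,2])/K[0,0]*d,(v-K[1,2])/K[1,1]*d,d],-1)
    return (p-c['t'])@c['R']   # R^T (p-t)
def proj(c,P):
    q=np.atleast_2d(P)@c['R'].T+c['t']; q=q@np.array(c['K']).T; return q[:,:2]/q[:,2:]
def ray(c,u,v,z):
    d=c['R'].T@np.linalg.solve(np.array(c['K']),[u,v,1.]); o=-c['R'].T@c['t']; return o+d*(z-o[2])/d[2]
def save(n,im): cv2.imwrite('pics/'+n+'.png',cv2.cvtColor(im,cv2.COLOR_RGB2BGR))
E
python3 - <<'E'
from h import *
import pickle
for n in ('scene','top'):
    c=cam(n); save(n,c['image']); pickle.dump(c,open(n+'.pkl','wb'))
    print(n,-c['R'].T@c['t'],c['K'][0][0],(c['depth']>0).mean())
s=state();print(s['time'],s['tcp_pos'],s['ee_rot'])
E
```

```text
pics
scene [1005.56810676  659.77348226  681.96005564] 373.58018695767623 0.9960078125
top [ 336.38082991   -7.1333341  1391.58651084] 401.5179005140677 0.99599609375
0.1 [ 190.94848163 -541.9004918   213.20093601] [[ 9.43157317e-01  3.32346228e-01 -5.10403153e-04]
 [ 3.32346620e-01 -9.43156155e-01  1.48016600e-03]
 [ 1.05377123e-05 -1.56566016e-03 -9.99998774e-01]]
```

View pics/scene.png

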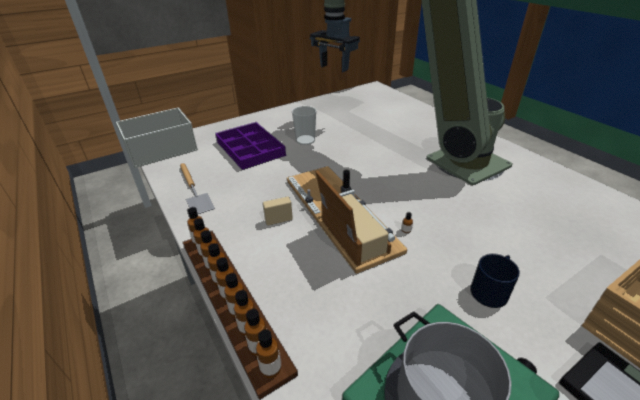

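View pics/top.png

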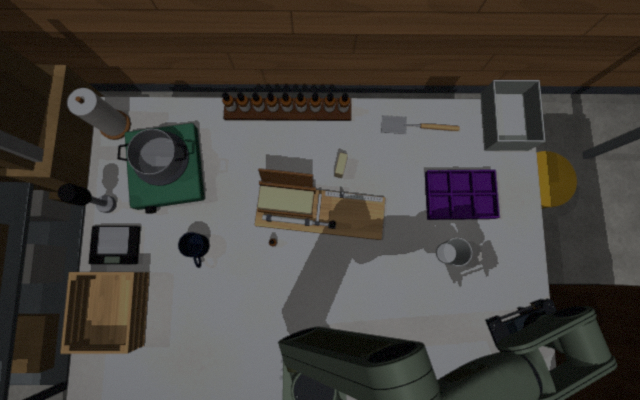

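The scene view shows the cover about upright, its long side at (335,215), and the black grip at (347,180). In the top view the cutter spans (255–385, 170–240), the loaf is at (286,200) and the grip at (332,224). Next I'll get the cutter pose from the depth.

```bash
python3 - <<'E'
from h import *
import pickle
c=pickle.load(open('top.pkl','rb')); P=cloud(c); im=c['image']
z=P[...,2]
roi=np.zeros(z.shape,bool); roi[160:250,245:400]=1
hsv=cv2.cvtColor(im,cv2.COLOR_RGB2HSV)
# loaf top
m=roi&(abs(z-84)<7)
n,l,st,ce=cv2.connectedComponentsWithStats(m.astype(np.uint8)); k=1+np.argmax(st[1:,4]); pts=P[l==k]
r=cv2.minAreaRect(pts[:,:2].astype(np.float32)); print('loaf',r,pts[:,2].mean(),cv2.boxPoints(r).round())
# whole cutter board: anything higher than 10mm
m=roi&(z>9)&(z<30)
n,l,st,ce=cv2.connectedComponentsWithStats(m.astype(np.uint8))
pts=P[m]; r=cv2.minAreaRect(pts[:,:2].astype(np.float32)); print('board',r,cv2.boxPoints(r).round())
m=roi&(z>110); pts=P[m]; print('high',len(pts),pts.min(0),pts.max(0))
r=cv2.minAreaRect(pts[:,:2].astype(np.float32)); print(r)
crop=im[155:255,240:400]; save('crop',cv2.resize(np.clip(crop*1.6,0,255).astype(np.uint8),None,fx=5,fy=5,interpolation=cv2.INTER_CUBIC))
E
```

```text
loaf ((563.422119140625, 95.46444702148438), (186.97950744628906, 86.840087890625), 83.64417266845703) 84.26554704579769 [[510.   7.]
 [596.  -2.]
 [617. 184.]
 [531. 193.]]
board ((529.666015625, 1.00384521484375), (482.12091064453125, 273.6456298828125), 84.55953216552734) [[ 371. -226.]
 [ 643. -252.]
 [ 689.  228.]
 [ 416.  254.]]
high 681 [336.38082991  -7.1333341  110.45764669] [ 635.5972593   173.55523417 1391.58651084]
((520.7635498046875, 27.495681762695312), (347.578857421875, 141.32752990722656), 32.7637825012207)
```

View pics/crop.png

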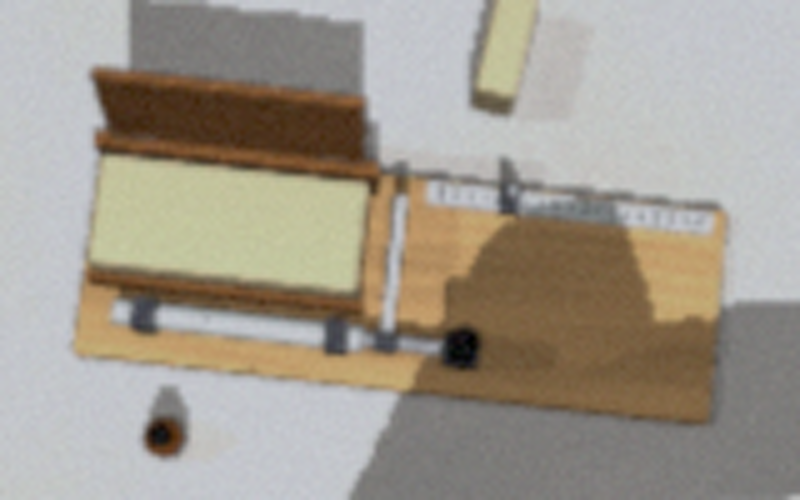

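The crop shows board corners at (80,355), (710,420) and (725,208), the black grip top at (462,345), the mark's clip and pin near (510,200), and the cover tilted a little past upright. I'll turn these into a pose.

```bash
python3 - <<'E'
from h import *
import pickle
c=pickle.load(open('top.pkl','rb')); P=cloud(c)
px=lambda x,y:((x+.5)/5-.5+240,(y+.5)/5-.5+155)
W=[ray(c,*px(*q),18)[:2] for q in [(80,355),(710,420),(725,208)]]
C=np.array([[-75,200],[-75,-240],[75,-240]],float)
W=np.array(W)
# add the loaf corners
LW=np.array([ray(c,*px(*q),84)[:2] for q in [(103,153),(368,180),(357,291),(90,264)]]); LC=np.array([[55,188],[55,8],[-20,8],[-20,188]],float)
A=np.vstack([W,LW]);B=np.vstack([C,LC])
ac,bc=A.mean(0),B.mean(0); H=(B-bc).T@(A-ac); yaw=np.arctan2(H[0,1]-H[1,0],H[0,0]+H[1,1])
R=np.array([[np.cos(yaw),-np.sin(yaw)],[np.sin(yaw),np.cos(yaw)]]); t=ac-R@bc
print('yaw',np.degrees(yaw),'origin',t,'res',(A-(B@R.T+t)).round(1).tolist())
np.save('pose.npy',[t[0],t[1],yaw])
inv=lambda w:(np.array(w)[:2]-t)@R
print('grip',inv(ray(c,*px(462,345),105)),'pin?',inv(ray(c,*px(512,200),61)),'dropper',inv(ray(c,*px(163,434),60)))
print('bar',inv(ray(c,*px(500,60),66)))
Q=P.reshape(-1,3); q=(Q[:,:2]-t)@R; m=(q[:,1]>30)&(q[:,1]<170)&(q[:,0]>50)&(q[:,0]<180)&(Q[:,2]>100)&(Q[:,2]<220)
for lo in range(100,210,15):
    k=m&(Q[:,2]>=lo)&(Q[:,2]<lo+15)
    if k.sum(): print(lo,k.sum(),q[k,0].mean(),q[k,0].max())
E
```

```text
yaw -5.823233959565885 origin [5.29774832e+02 1.56159963e-01] res [[0.2, -4.7], [0.6, 1.9], [-1.4, 2.9], [-0.2, -1.2], [0.2, 2.0], [0.6, 1.4], [-0.0, -2.2]]
grip [-50.24062658 -62.00767514] pin? [ 55.66218331 -87.25903726] dropper [-124.17536211  127.43637476]
bar [150.11574004 -69.97933688]
100 69 67.71183651424637 70.16669014523804
115 68 69.95085404723446 72.68273087768883
130 78 72.37488258613111 75.24392947077735
145 84 75.02470998254209 77.87867543227283
160 74 77.64695194319494 80.18352682098529
175 112 81.37731306967102 89.19697413708161
190 80 83.9630173869234 88.04018337004364
```

```bash
cat >> h.py <<'E'
ox,oy,yaw=np.load('pose.npy'); Rc=np.array([[np.cos(yaw),-np.sin(yaw)],[np.sin(yaw),np.cos(yaw)]]); o2=np.array([ox,oy])
def w(x,y,z): return np.append(Rc@[x,y]+o2,z)
def inv(p): return np.append((np.array(p)[:2]-o2)@Rc,p[2])
DOWN=np.array([[Rc[0,0],-Rc[0,1],0],[Rc[1,0],-Rc[1,1],0],[0,0,-1.]])
E
python3 - <<'E'
from h import *
import pickle
s=state()['tcp_pos']; move_linear([s[0],s[1],300])
move_to(w(20,-90,320),DOWN)
pause(.2); c=cam('wrist'); pickle.dump(c,open('wrist.pkl','wb')); save('wrist',c['image'])
print(-c['R'].T@c['t'],state()['time'],state()['wrist_force'])
print(proj(c,[w(-45,-65,105),w(64,-87,61),w(51,-18,73)]))
E
```

```text
[ 615.40643203 -100.47258481  489.97677317] 3.125 [ 0.06387272  0.22942295 -0.37079012]
[[296.3474746  223.05317629]
 [312.05182867 141.69642923]
 [263.44404706 151.67082746]]
```

View pics/wrist.png

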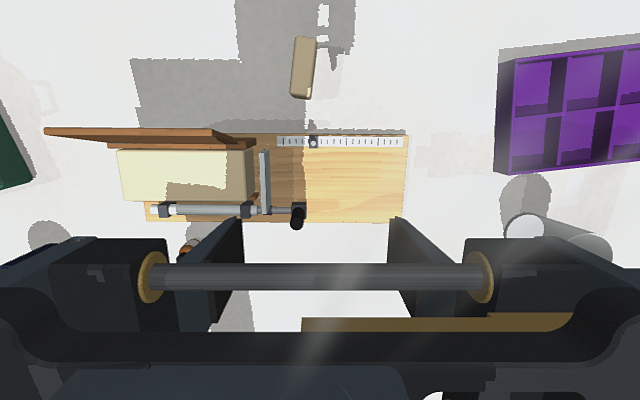

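The wrist view puts the pin at (313,141), the plate end at (264,152) and the grip top at (297,224). All of these match the predicted projections, so the pose is good. Now I'll fold the cover.

```bash
python3 - <<'E'
from h import *
grip(0.0,20)
move_to(w(130,98,270),DOWN)
move_linear(w(130,98,168),250)
r=80
for a in [82,66,50,35,20,8]:
    t=np.radians(a); x=69-r*np.cos(t)+3*np.sin(t)+16; z=92+r*np.sin(t)+3*np.cos(t)
    hit=move_linear(w(x,98,z),120,force_limit=25)
    print(a,hit,np.round(state()['wrist_force'],1),np.round(inv(state()['tcp_pos']),1))
    if hit: break
else:
    print(move_linear(w(5,98,88),40,force_limit=10),inv(state()['tcp_pos']),state()['wrist_force'])
c=cam('scene'); save('scene2',cv2.resize(c['image'][120:300,240:460],None,fx=3,fy=3))
print(state()['time'])
E
```

```text
82 False [0.6 1.  0.7] [ 77.6  98.1 173. ]
66 False [ 0.4 -0.3 -0.8] [ 55.5  98.  166.3]
50 False [-0.1  0.1  0.2] [ 36.2  98.  155.1]
35 False [ 0.2  0.2 -0.6] [ 21.5  98.  140.4]
20 False [ 0.8  0.7 -0. ] [ 11.1  98.  122.3]
8 False [ 0.2 -1.  -0.5] [  6.4  98.  106.2]
True [ 6.52651804 98.26081533 95.22231286] [-1.28101597 -0.08585241  7.40775134]
8.5583
```

View pics/scene2.png

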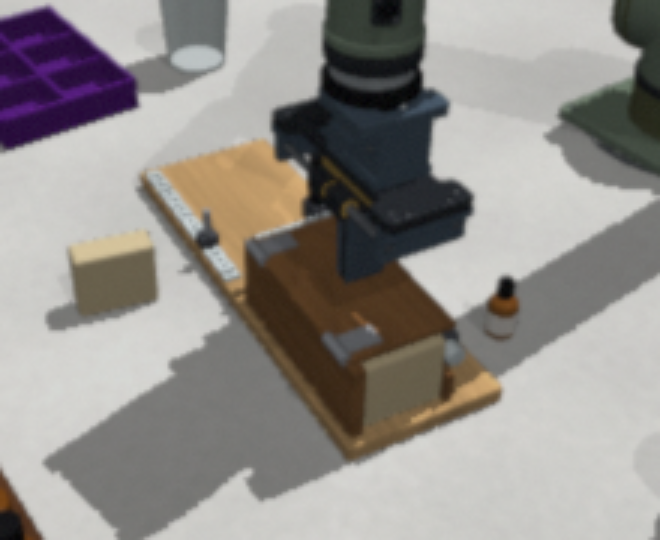

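The scene view shows the cover lying flat over the loaf, with contact at z = 95, the expected height of its outer face. Next: a firmer press, then the stop.

```bash
python3 - <<'E'
from h import *
p=inv(state()['tcp_pos'])
print(move_linear(w(p[0],p[1],90),30,force_limit=12),inv(state()['tcp_pos']))
move_linear(w(p[0],p[1],175),250)
move_to(w(-45,-65,175),DOWN); grip(0.5,35)
print('hit',move_linear(w(-45,-65,66),150,force_limit=12),inv(state()['tcp_pos']))
grip(0.0,35); s=state(); print(s['grip_width']*91,s['finger_force'],s['wrist_force'])
print('hit',move_linear(w(-45,-65-60,66),60,force_limit=40)); pause(.3)
s=state(); print(inv(s['tcp_pos']),s['wrist_force'],s['grip_width']*91)
c=cam('wrist'); save('wrist2',c['image'])
import pickle; pickle.dump(c,open('wrist2.pkl','wb')); print(state()['time'])
print(proj(c,[w(64,-87,61),w(51,-78,73)]))
E
```

```text
True [ 6.73999994 98.32469475 95.26511064]
hit False [-44.28582135 -65.05263992  66.62425758]
18.906429190860532 35.00073194503784 [0.43574856 2.71492016 4.63527158]
hit False
[ -45.21354435 -124.22345134   66.44553143] [-1.6275993   5.655232    6.79263919] 19.369244876658634
13.675
[[246.04038049  55.52791004]
 [225.11406268  77.97196167]]
```

View pics/wrist2.png

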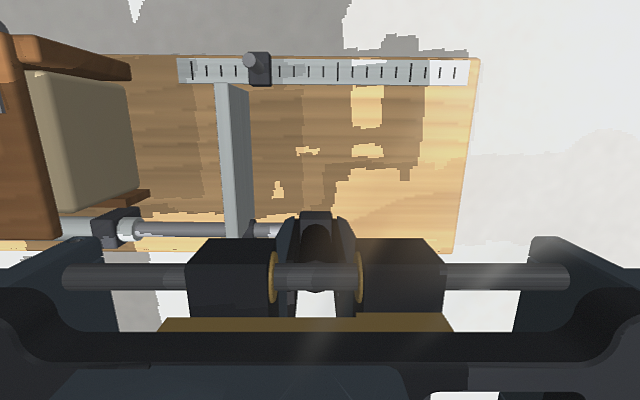

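The grip is held. The pin top is near (250,60) and the plate's top end near (222,83), so the plate is still short of the pin. I'll zoom in for exact pixels.

```bash
python3 - <<'E'
from h import *
import pickle
c=pickle.load(open('wrist2.pkl','rb'))
save('zoom',cv2.resize(c['image'][45:115,195:295],None,fx=8,fy=8,interpolation=cv2.INTER_NEAREST))
E
```

```text
(no output)
```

View pics/zoom.png

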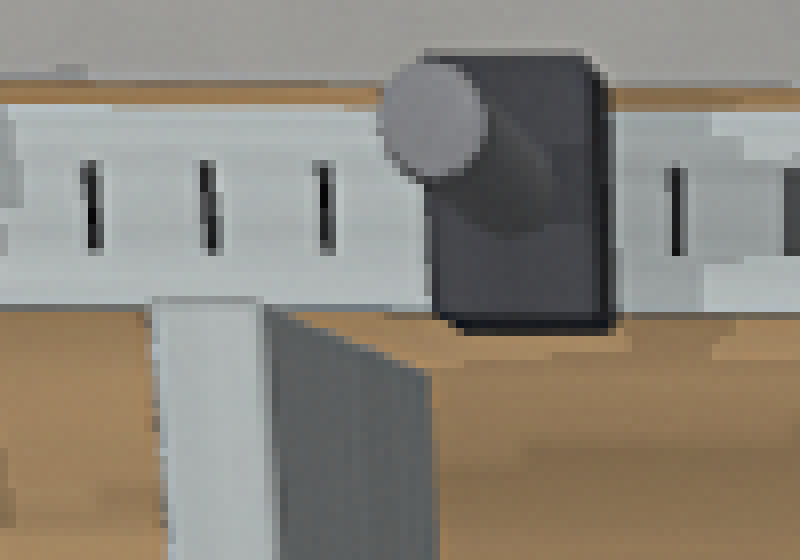

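The zoom shows the pin top's centre at image (248.6, 59.7). The plate's top end face is centred at (220.6, 82.3), and I'll cast both to their heights.

```bash
python3 - <<'E'
from h import *
import pickle
c=pickle.load(open('wrist2.pkl','rb'))
a=inv(ray(c,248.6,59.7,61)); b=inv(ray(c,220.6,82.3,73)); print(a,b)
d=a[1]-b[1]; print('still to pull',-d)
p=inv(state()['tcp_pos'])
print('hit',move_linear(w(-45,-125+d,66),30,force_limit=25)); pause(.4)
s=state(); print(inv(s['tcp_pos']),s['wrist_force'],s['grip_width']*91,s['time'])
c=cam('wrist'); pickle.dump(c,open('wrist3.pkl','wb'))
z1=c['image'][45:115,195:295]
print(proj(c,[w(a[0],a[1],61),w(b[0],a[1],73)]))
t=cam('top'); z2=t['image'][155:255,240:400]
save('final',np.vstack([cv2.resize(z1,(500,350),interpolation=cv2.INTER_NEAREST),cv2.resize(np.clip(z2[:80]*1.6,0,255).astype(np.uint8),(500,250))]))
E
```

```text
[ 61.89717476 -88.27918024  61.        ] [ 48.89107413 -75.45782579  73.        ]
still to pull 12.821354441101093
hit False
[ -45.35083562 -136.88036049   66.45065496] [0.08011738 6.88676249 6.82029326] 19.641010988314786 14.65
[[225.66041586  59.48470863]
 [220.88951449  82.07047191]]
```

View pics/final.png

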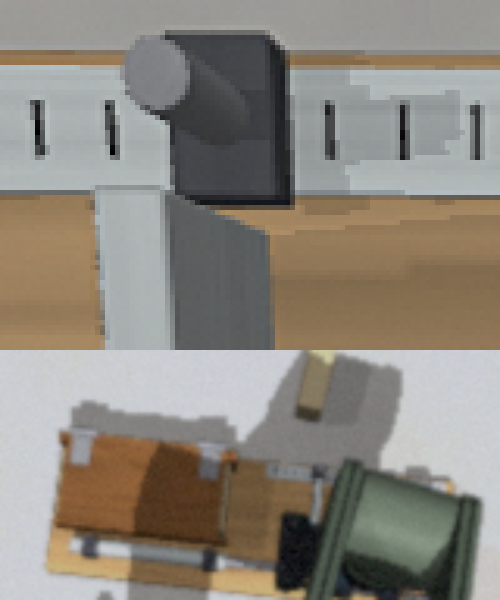

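The last check shows the pin top's centre at (226.0, 59.6) and the plate end at (220.7, 82). That puts them level within about 0.3 mm, and the top view shows the cover still shut. I'm handing in.

```bash
python3 -c "
from rig import *
s=state(); print(abs(s['dq']).max() if hasattr(s['dq'],'max') else s['dq'], s['time']); print(sign_off())"
```

```text
0.08079019763506251 14.75
the job is handed in; nothing more can be done
None
```

The cover is folded shut over the loaf, and the stop is held still against its spring with the plate level with the pin to about 0.3 mm in the last wrist-camera image; the job was handed in at about 15 s.

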